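Clip the inked glass onto the light panel

ROBOT

A 6-joint arm with a two-finger parallel gripper is mounted at the origin on the work surface. World frame = base frame: x ahead of the robot, y to its left, z up, the work surface at z = 0. Lengths are in m, angles in rad, forces in N, time in s.
With the tool pointing down it reaches from about 0.4 to 0.925 m from the base axis. Payload 3.4 kg.
Tool frame: the origin (TCP) lies on the centre line of the jaws, within the pads' length; the fingertips stand 19 mm ahead of it and the grasp point (between the pads) is the TCP; z points along the fingers, y is the line along which they close (so a half turn about z gives the same grasp; the last joint's range is limited). The gripper opens to 85 mm and grips with 20 to 120 N. Pads are 22 mm wide; open, the fingers measure 114 mm over their backs; the gripper's body (76 mm by 85 mm) begins 54 mm behind the grasp point. The pads swing forward as they close: fully open they stand 13 mm farther back than shut.
Start: joints at [-1.411, 0.307, 1.506, -0, 1.328, -0.073], TCP at [0.133, -0.559, 0.25] pointing down, gripper open.
Joint ranges: [-3.12, 3.12], [-1.05, 2.28], [0.14, 2.33], [-1.42, 4.57], [0.1, 2.73], [-2.68, 2.68]. Speed limits (rad/s): [2.57, 2.57, 3.14, 3.14, 3.14, 3.14].

INTERFACE

Orientations are given as a rotation vector (axis times angle).
In Python, from cell import manip, grab_frame, ticket gives the robot as it stands. The module is installed in compiled form; this text tells all that it offers.
- The arm moves only by the tool carry_out, never from a script. Its arguments are lists of equal length, an entry for each row: "dp": the shift along the tool's x, y, z in m, a list of three; "rot": the turn, a rotation vector about the tool's x, y, z in degrees, a list of three. In form: {"dp": [[x, y, z], ...], "rot": [[rx, ry, rz], ...]}. A call has exactly 10 rows; each row is the pose to reach, as a shift and turn from the pose commanded when the call began, along the tool's axes at that moment; what a row does not reach only later rows make up. A row lasts 1/10 s, in which the tool goes at most 50 mm and 8.59 degrees, less where a joint would pass 70% of its speed; a pose out of reach is approached as far as the arm can. A call with a gripper value outside its range is refused whole. "hand" is the opening, from 0 (shut) to 1 (fully open), set as the call begins (left out, the last holds). The fingers move at their own pace and stop on an object; the grip force is fixed at half the most. Time passes only in rows, so rows that repeat a pose let the fingers close, or fill a call up. It gives the time, the measured TCP pose, the force, the opening and the grip force at its end, in the units of the state.
- manip.observe(): the state, without advancing time (a new reading comes with each control period).
- grab_frame(name): name is "scene" or "side" or "wrist"; returns a dict with "img" (384x512x3 uint8, red, green, blue), "camera_matrix" (3x3 intrinsics, pixels), "k1" (the pictures are not rectified: a ray, as slopes to the right and down, at radius r is drawn at 1 + k1 r^2 times it, then the intrinsics apply), "pose" (4x4, takes a point from camera to world coordinates); the wrist camera has in their place "T_tool_cam" (4x4, takes a point from camera to tool coordinates, whose origin is the TCP and whose axes are the flange's). Camera axes: x right, y down, z forward; pixel columns grow to the right and rows downward; lengths in m; the calibration is good to about 2 mm. A picture is of the moment at which its call begins: read the wrist's pose just before it. There is no depth.
- ticket.close_job(): hands the job in; it is judged then, once.
The state is a dict: "clock": time; "joint_positions": joint angles; "dq": joint speeds; "effort": joint torques, N m; "position": TCP position; "eef_rot": TCP orientation; "contact_force": force on the tool from outside, world axes, zero at the start; "moment": the same for the moment, N m; "opening": finger opening in m; "gripper_force": force on a finger pad.
Only numpy, scipy, OpenCV 4.12 (cv2) and the standard library are available. Lean on these libraries where they do the work, as an engineer would, in place of code of your own. Each camera call takes 0.05 s, during which the arm holds its last target. There are 200 camera calls.

TASK

Take the blue glass plate off its cork rest and slide it, metal bead first, up the sloping light panel and under both sprung clips until it is fully home against the stop and the clips have snapped down behind its bead. Let go of it, then flip the lamp switch beside the panel all the way over, away from the robot. Leave the red plate and the ink bottles alone.

Things in the scene. Friction and masses are not known exactly. Their poses are not given: they have to be found in the camera images.
- plate_blue: translucent blue glass plate with marbled ink, 140 (x) x 56 (y) x 6 mm (z), about 0.13 kg. A round aluminium bead, 10 mm in diameter, lies across it: centre line at x = +58 mm, top 10 mm above the underside. Origin at the centre of the underside; x points to the bead end, z up. A grip across the 56 mm width behind the middle (x about -40 mm) keeps the fingers clear of the clips.
- plate_blue_edge (a point): middle of the blue plate's leading (bead end) edge on its underside: plate x = +70 mm.
- rest_blue: cork block under the blue plate, 110 (x) x 36 (y) x 24 mm high, fixed; origin at the centre of its underside. The plate starts flat on it, centred within 3 mm and parallel, overhanging 10 mm at each long side. The bead end points away from the robot, within about 25 degrees. Which side of the panel it stands on varies.
- plate_red: the same plate in red, on a like cork rest on the other side of the panel. A bystander: leave it where it is.
- bed: sloping bed (25 degrees) of the grey light panel, fixed. Origin on its surface at the foot of the stop, mid-width, 129 mm above the table; x up the slope (away from the robot), y left, z out of the surface. The plate slides on a slippery white strip 38 mm wide, x = -220 to 0, 16 mm proud of the grey face (130 mm wide). Stop at x = 0, 9 mm high. No side guides. An unclipped plate slides down.
- clip_left (a joint): left steel clip (bed y = +16 mm, 12 mm wide), hinged beyond the stop at bed x = +27, z = 12 mm; its arm reaches 50 mm back down the slope to its foot. Rad: 0 = down, foot 1.5 mm above the bare strip; about 0.09 foot on the glass; about 0.17 foot on top of the bead. Sprung down, 1.5 to 2.5 N at the foot; slippery. Pushing the plate under both clips takes 4 to 12 N.
- clip_left_foot (a point): underside of the left clip's foot, at bed x = -23 mm when down. From it a lip turned up at 27 degrees runs on down the slope to bed x = -47 mm, where it is 13 mm above the strip: a plate pushed flat up the slope lifts it. With the plate home the foot sits just behind the bead.
- clip_right (a joint): right steel clip at bed y = -16 mm, otherwise the same as the left.
- lamp_switch (a joint): lamp switch: steel rod 80 mm long with a red ball of 26 mm, on a black block 70 x 50 x 25 mm on the panel's base, 125 mm to the right of the bed's mid-line. Rad: 0 leans 0.5 rad towards the robot (off), 1.0 leans 0.5 rad away (on, end of travel). Axis level, parallel to the bed's y, 32 mm above the table. Starts within 0.2 of off; takes about 1 N at the ball and stays where it is left.
- lamp_switch_tip (a point): centre of the red ball on the lamp switch, 102 mm above the table at either end of its travel, 112 mm midway; from off to on it moves 77 mm horizontally, in the bed's uphill direction seen from above.
- ink_green: green loose ink bottle, 44 mm across and 108 mm tall with its dropper; origin at the centre of its underside. A bystander.
- ink_orange: orange loose ink bottle, 44 mm across and 108 mm tall with its dropper; origin at the centre of its underside. A bystander.
There are look-alikes about, which are no part of the job. There is more than one size of the plate_blue; the one meant has the size given above.

How it is judged:
By the outcome, as a careful person would: the job done as asked, in the order asked, and still so for the second after the job is handed in, with the robot touching nothing.
It also fails if it takes over 48 s, if anything falls off the work surface, if the arm or the gripper's body presses on something with over 40 N, if the wrist force passes 120 N, or if a joint passes its speed limit or range.

## Working session

There is one attempt and no reset: what is moved stays moved. The work goes in short steps, Python scripts to look and compute and a tool call to move; the robot and the scene stay as the last step left them, time stands still between calls to the robot, and variables do not carry over. Pictures are saved under pics/ and viewed, at most 10 in all, crops included, and the job is handed in when it is done.

Besides the shell and the picture viewer there is one more tool, called after ">>>" as a command line: name --argument value ..., lists and objects as JSON in quotes. carry_out: Moves the arm, as the interface text tells. Its arguments: {"type":"object","properties":{"dp":{"type":"array","items":{"type":"array","items":{"type":"number"}}},"rot":{"type":"array","items":{"type":"array","items":{"type":"number"}}},"hand":{"type":"number"}},"required":["dp","rot"]}

```bash
mkdir -p pics
cat > h.py <<'E'
import numpy as np, cv2
from cell import manip, grab_frame, ticket
from scipy.spatial.transform import Rotation as R
def save(n,f): cv2.imwrite('pics/'+n,f['img'][:,:,::-1])
def wpose(st):
    T=np.eye(4);T[:3,:3]=R.from_rotvec(st['eef_rot']).as_matrix();T[:3,3]=st['position'];return T
def ray(f,P,uv):
    K=np.array(f['camera_matrix']);k=f['k1'];uv=np.atleast_2d(uv).astype(float)
    s=cv2.undistortPoints(uv.reshape(-1,1,2),K,np.array([k,0,0,0.])).reshape(-1,2)
    d=np.c_[s,np.ones(len(s))]@P[:3,:3].T
    return P[:3,3],d
def onz(f,P,uv,z):
    o,d=ray(f,P,uv);return o+d*((z-o[2])/d[:,2])[:,None]
E
python3 - <<'E'
from h import *
s=manip.observe();print(s['clock'],s['position'],s['eef_rot'],s['opening'])
import pickle
D={}
for n in('scene','side','wrist'):
    f=grab_frame(n);D[n]=f;print(n,f.get('k1'),f.get('pose',f.get('T_tool_cam')),f['camera_matrix'])
pickle.dump((s,D),open('d0.pkl','wb'))
im=np.hstack([D['scene']['img'],D['side']['img']])
save('a.png',D['scene']);save('b.png',D['side'])
E
```

```text
0.0 [ 0.13305184 -0.55872334  0.24939766] [-3.11816935e+00 -3.66120568e-01  1.97293009e-04] 0.0857700430033483
scene -0.003015325764293993 [[ 0.573499    0.55899765 -0.59884933  1.45208886]
 [ 0.81904548 -0.40574108  0.40563367 -0.53012869]
 [-0.01622951 -0.72311535 -0.6905366   1.12443103]
 [ 0.          0.          0.          1.        ]] [[494.40552286   0.         264.66551773]
 [  0.         494.40552286 195.19051632]
 [  0.           0.           1.        ]]
side -0.09573616942124125 [[-0.82103721 -0.42154292  0.38496684  0.13377113]
 [-0.57059474  0.62708524 -0.53026949  0.69357875]
 [-0.01787567 -0.65503104 -0.75539049  0.98888117]
 [ 0.          0.          0.          1.        ]] [[433.21137783   0.         256.53829447]
 [  0.         433.21137783 191.11156641]
 [  0.           0.           1.        ]]
wrist 0.014688609793551998 [[ 1.27629020e-04 -9.50449636e-01 -3.10878550e-01  8.09894006e-02]
 [ 9.99999910e-01 -4.26811214e-06  4.23591896e-04 -9.21596074e-04]
 [-4.03929628e-04 -3.10878576e-01  9.50449550e-01 -1.24040597e-01]
 [ 0.00000000e+00  0.00000000e+00  0.00000000e+00  1.00000000e+00]] [[318.3000235    0.         254.70535991]
 [  0.         318.3000235  194.76501795]
 [  0.           0.           1.        ]]
```

View pics/a.png

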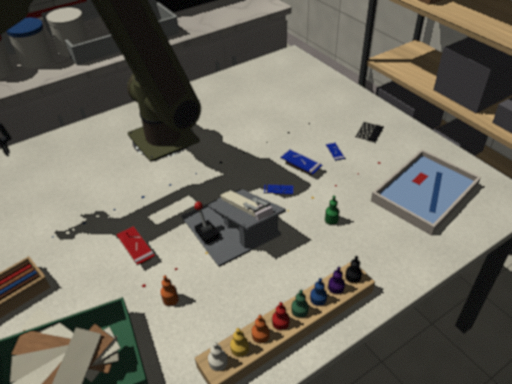

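View pics/b.png

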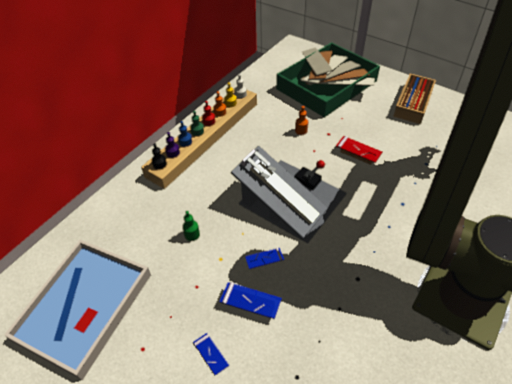

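The scene view shows the beaded blue plate at (300,161), the panel at (240,215), and the lamp switch's red ball at (198,204). In the side view they are at (250,301), (290,190) and (320,164). Two beadless or smaller blue decoys are nearby.

Run:
```python
from h import *
import pickle
s,D=pickle.load(open('d0.pkl','rb'))
for n in('scene','side'):
    f=D[n];P=f['pose'];h=cv2.cvtColor(f['img'],cv2.COLOR_RGB2HSV)
    for nm,lo,hi,z in(('blue',(112,130,60),(128,255,255),.03),('red',(0,180,90),(4,255,255),.1)):
        m=cv2.inRange(h,lo,hi)
        k,l,st,c=cv2.connectedComponentsWithStats(m)
        for i in range(1,k):
            if st[i,4]>25 and st[i,4]<4000:
                cn=cv2.findContours((l==i).astype(np.uint8),0,2)[0][0].reshape(-1,2)
                w=onz(f,P,cn,z)[:,:2].astype(np.float32)
                (cx,cy),sz,a=cv2.minAreaRect(w)
                print(n,nm,c[i].round(),st[i,4],'rect',round(cx,3),round(cy,3),np.round(sz,3),round(a,1))
b=D['side']['img'][130:260,210:370];b2=D['scene']['img'][150:280,150:310]
cv2.imwrite('pics/c.png',cv2.resize(np.vstack([b,b2]),None,fx=2.3,fy=2.3,interpolation=2)[:,:,::-1])
```

```text
scene blue [334. 150.] 108 rect 0.456 0.445 [0.03  0.071] 70.5
scene blue [298. 161.] 315 rect 0.429 0.307 [0.117 0.054] 15.6
scene blue [280. 189.] 212 rect 0.507 0.169 [0.082 0.038] 54.0
scene red [420. 178.] 49 rect 0.783 0.503 [0.016 0.041] 9.7
scene red [131. 232.] 46 rect 0.468 -0.317 [0.036 0.027] 2.3
scene red [129. 247.] 34 rect 0.509 -0.341 [0.054 0.018] 2.7
scene red [ 15. 274.] 92 rect 0.424 -0.623 [0.009 0.081] 8.5
scene red [278. 317.] 128 rect 0.92 -0.14 [0.028 0.056] 61.6
side blue [262. 259.] 425 rect 0.479 0.201 [0.085 0.041] 50.4
side blue [224. 293.] 53 rect 0.501 0.334 [0.007 0.055] 16.1
side blue [254. 301.] 1057 rect 0.428 0.311 [0.123 0.059] 16.1
side blue [212. 355.] 539 rect 0.429 0.475 [0.036 0.08 ] 71.4
side red [421.  92.] 62 rect 0.374 -0.609 [0.01  0.183] 8.6
side red [210. 117.] 54 rect 0.891 -0.11 [0.025 0.041] 15.3
side red [ 86. 320.] 202 rect 0.687 0.591 [0.022 0.049] 11.4
```

View pics/c.png

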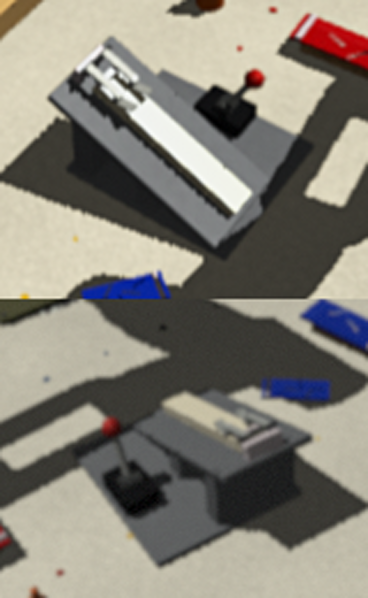

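Run:
```python
from h import *
import pickle
s,D=pickle.load(open('d0.pkl','rb'))
f=D['side'];P=f['pose']
lo=onz(f,P,[[319.6,215.2],[309,222]],.036);print('low end',lo.round(3))
hi=onz(f,P,[[251,158],[246,163]],.137);print('stop approx',hi.round(3))
def tri(a,b):
    A=[];B=[]
    M=np.zeros((3,3));v=np.zeros(3)
    for n,uv in(('side',a),('scene',b)):
        o,d=ray(D[n],D[n]['pose'],[uv]);d=d[0]/np.linalg.norm(d[0]);q=np.eye(3)-np.outer(d,d);M+=q;v+=q@o
    return np.linalg.solve(M,v)
print('ball',tri((321.3,163.5),(197.8,205.2)))
# plan target over panel in tool axes
T=wpose(s);
for t in([.55,-.05,.38],[.42,.30,.25]): print(T[:3,:3].T@(np.array(t)-T[:3,3]))
```

```text
low end [[ 0.424 -0.     0.036]
 [ 0.436  0.036  0.036]]
stop approx [[0.651 0.004 0.137]
 [0.651 0.027 0.137]]
ball [ 0.4894245  -0.11484934  0.10650211]
[ 0.52346144 -0.39856743 -0.12974704]
[ 0.47805593 -0.76889982  0.00099036]
```

>>> carry_out --dp '[[0.036,-0.03,-0.013],[0.072,-0.06,-0.026],[0.108,-0.09,-0.039],[0.144,-0.12,-0.052],[0.18,-0.15,-0.065],[0.216,-0.18,-0.078],[0.252,-0.21,-0.091],[0.288,-0.24,-0.104],[0.324,-0.27,-0.117],[0.36,-0.3,-0.13]]' --rot '[[0,0,0],[0,0,0],[0,0,0],[0,0,0],[0,0,0],[0,0,0],[0,0,0],[0,0,0],[0,0,0],[0,0,0]]'

```text
clock: 1.15
position: [0.4144, -0.1823, 0.3808]
eef_rot: [3.12, 0.366, 0.0]
contact_force: [0.6, -0.8, 0.8]
opening: 0.0851
gripper_force: 0.0
```

>>> carry_out --dp '[[0.036,-0.03,0],[0.072,-0.06,0],[0.108,-0.09,0],[0.144,-0.12,0],[0.18,-0.15,0],[0.18,-0.15,0],[0.18,-0.15,0],[0.18,-0.15,0],[0.18,-0.15,0],[0.18,-0.15,0]]' --rot '[[0,0,0],[0,0,0],[0,0,0],[0,0,0],[0,0,0],[0,0,0],[0,0,0],[0,0,0],[0,0,0],[0,0,0]]'

```text
clock: 2.15
position: [0.5536, 0.0023, 0.3807]
eef_rot: [3.12, 0.363, 0.0]
contact_force: [-0.3, -0.8, 0.2]
opening: 0.0851
gripper_force: 0.0
```

Run:
```python
from h import *
import pickle
s=manip.observe();f=grab_frame('wrist');pickle.dump((s,f),open('d1.pkl','wb'))
print(s['clock'],s['position'],s['eef_rot'])
cv2.imwrite('pics/d.png',cv2.resize(f['img'],(800,600),interpolation=2)[:,:,::-1])
```

```text
2.15 [0.55359946 0.00229525 0.38065952] [3.12025684e+00 3.63320550e-01 4.57722785e-04]
```

View pics/d.png

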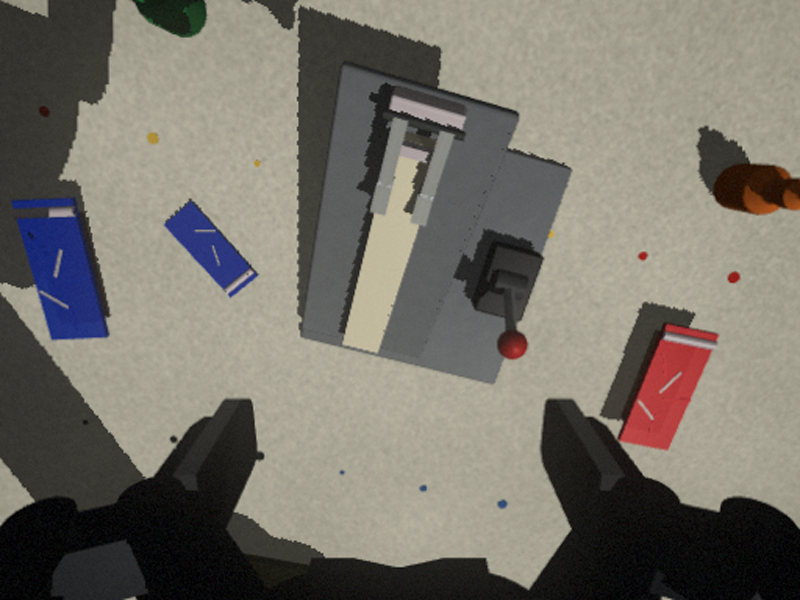

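The wrist view shows, at the enlarged 800x600 scale:
- **Blue plate:** corners (13,202), (75,200), (108,336), (52,339), with the bead up.
- **Strip:** low end at (342,345)–(379,352), running up to the clips near (395,214).
- **Ball:** (512,345).

```bash
cat > m.py <<'E'
from h import *
S25,C25=np.sin(np.radians(25)),np.cos(np.radians(25))
def strip(f,P,yaw0=0.,box=None,lo=(15,30,140),hi=(35,140,255)):
    h=cv2.cvtColor(f['img'],cv2.COLOR_RGB2HSV);m=cv2.inRange(h,lo,hi)
    return m
def onbed(f,P,uv,p0,yaw):
    n=np.array([-S25*np.cos(yaw),-S25*np.sin(yaw),C25])
    o,d=ray(f,P,uv);return o+d*((n@(p0-o))/(d@n))[:,None]
E
python3 - <<'E'
from m import *
import pickle
s,f=pickle.load(open('d1.pkl','rb'));P=wpose(s)@np.array(f['T_tool_cam']);k=512/800
c=onz(f,P,np.array([[13,202],[75,200],[108,336],[52,339]])*k,.03);print('plate corners z.03\n',c.round(4))
h=cv2.cvtColor(f['img'],cv2.COLOR_RGB2HSV)
m=cv2.inRange(h,(110,120,60),(130,255,255));n,l,st,cc=cv2.connectedComponentsWithStats(m)
for i in range(1,n):
    if st[i,4]>300:
        cn=cv2.findContours((l==i).astype(np.uint8),0,2)[0][0].reshape(-1,2)
        w=onz(f,P,cn,.03)[:,:2].astype(np.float32);print(st[i],cv2.minAreaRect(w))
m=cv2.inRange(h,(0,150,60),(6,255,255));m[:, :300]=0;m[240:]=0;m[:,345:]=0
ys,xs=np.nonzero(m);print('ball',onz(f,P,[[xs.mean(),ys.mean()]],.104))
L=np.array([[342,345],[379,352]])*k
# strip rows edges
g=f['img'].astype(int);E=[]
for r in range(145,216,5):
    row=g[r,215:275].sum(1); x=np.nonzero(row>450)[0]
    if len(x): E.append((r,x.min()+215,x.max()+215))
print(E)
p0=onz(f,P,L,.036);yaw=0
for it in range(6):
    q=onbed(f,P,[(a,r) for r,a,b in E if 150<r<210],p0.mean(0),yaw);w=onbed(f,P,[(b+1,r) for r,a,b in E if 150<r<210],p0.mean(0),yaw)
    v=[np.polyfit(t[:,0],t[:,1],1) for t in(q,w)];yaw=np.arctan((v[0][0]+v[1][0])/2)
print('p0',p0,'yaw',np.degrees(yaw),v)
E
```

```text
plate corners z.03
 [[0.4965 0.3583 0.03  ]
 [0.5117 0.3028 0.03  ]
 [0.3803 0.2659 0.03  ]
 [0.364  0.3207 0.03  ]]
[ 106  129   54   56 1213] ((0.49704107642173767, 0.17887280881404877), (0.08069741725921631, 0.03617638349533081), 51.49628829956055)
[  11  137   58   80 2879] ((0.43162253499031067, 0.31078431010246277), (0.12330592423677444, 0.05929269641637802), 16.262929916381836)
ball [[ 0.48972448 -0.11592947  0.104     ]]
[(145, np.int64(238), np.int64(267)), (150, np.int64(236), np.int64(265)), (155, np.int64(235), np.int64(263)), (160, np.int64(234), np.int64(262)), (165, np.int64(233), np.int64(260)), (170, np.int64(231), np.int64(259)), (175, np.int64(230), np.int64(257)), (180, np.int64(229), np.int64(255)), (185, np.int64(228), np.int64(254)), (190, np.int64(227), np.int64(252)), (195, np.int64(225), np.int64(249)), (200, np.int64(224), np.int64(249)), (205, np.int64(223), np.int64(247)), (210, np.int64(222), np.int64(246)), (215, np.int64(220), np.int64(244))]
p0 [[ 0.42766148  0.03176292  0.036     ]
 [ 0.42874922 -0.00659797  0.036     ]] yaw -1.7904638220162528 [array([-0.02770208,  0.04335271]), array([-0.03481725,  0.0104966 ])]
```

>>> carry_out --dp '[[-0.009,-0.036,0.026],[-0.018,-0.073,0.051],[-0.027,-0.109,0.077],[-0.036,-0.145,0.103],[-0.045,-0.181,0.128],[-0.054,-0.218,0.154],[-0.063,-0.254,0.18],[-0.072,-0.29,0.205],[-0.081,-0.326,0.231],[-0.081,-0.326,0.231]]' --rot '[[0,0,0],[0,0,-0.5],[0,0,-1],[0,0,-1.5],[0,0,-2],[0,0,-2.5],[0,0,-2.5],[0,0,-2.5],[0,0,-2.5],[0,0,-2.5]]'

```text
clock: 3.2
position: [0.3961, 0.3031, 0.1465]
eef_rot: [3.11, 0.439, -0.01]
contact_force: [0.4, -0.7, 0.2]
opening: 0.0854
gripper_force: 0.0
```

Run:
```python
from h import *
import pickle
grab_frame('side')
s=manip.observe();f=grab_frame('wrist');pickle.dump((s,f),open('d2.pkl','wb'))
T=wpose(s);P=T@np.array(f['T_tool_cam']);print(s['clock'],s['position'],T[:3,:3].round(4))
h=cv2.cvtColor(f['img'],cv2.COLOR_RGB2HSV)
m=cv2.inRange(h,(108,120,50),(130,255,255));n,l,st,cc=cv2.connectedComponentsWithStats(m)
for i in range(1,n):
    if st[i,4]>300:
        cn=cv2.findContours((l==i).astype(np.uint8),0,2)[0][0].reshape(-1,2)
        w=onz(f,P,cn,.03)[:,:2].astype(np.float32);print(st[i],cv2.minAreaRect(w),cv2.boxPoints(cv2.minAreaRect(w)).round(4).tolist())
save('e.png',f)
```

```text
3.25 [0.39799077 0.30216729 0.14791997] [[ 0.961   0.2767 -0.0032]
 [ 0.2767 -0.961  -0.0019]
 [-0.0036  0.001  -1.    ]]
[ 70   5  52  44 450] ((0.48561200499534607, 0.4394841492176056), (0.036273322999477386, 0.007192213553935289), 66.52984619140625) [[0.47510001063346863, 0.4242999851703644], [0.48170000314712524, 0.4214000105857849], [0.4961000084877014, 0.4546999931335449], [0.4894999861717224, 0.4575999975204468]]
[  22   19   95  123 5710] ((0.4428724944591522, 0.45464539527893066), (0.03651785850524902, 0.0788857638835907), 70.39775848388672) [[0.39959999918937683, 0.4507000148296356], [0.4738999903202057, 0.42419999837875366], [0.4862000048160553, 0.4586000144481659], [0.41179999709129333, 0.48510000109672546]]
[215  42  81  12 955] ((0.5023460388183594, 0.3326959013938904), (0.006922808010131121, 0.05558416247367859), 16.078351974487305) [[0.49129998683929443, 0.35839998722076416], [0.5066999793052673, 0.3050000071525574], [0.5134000182151794, 0.3068999946117401], [0.49799999594688416, 0.36039999127388]]
[ 375   62   89  114 4947] ((0.48792582750320435, 0.2010885626077652), (0.0775822252035141, 0.035207025706768036), 50.95207595825195) [[0.4498000144958496, 0.18209999799728394], [0.4772000014781952, 0.1598999947309494], [0.5260000228881836, 0.22010000050067902], [0.49869999289512634, 0.24230000376701355]]
[  216    69    79   160 11357] ((0.43028420209884644, 0.3118131160736084), (0.12253004312515259, 0.056472331285476685), 16.10085105895996) [[0.3635999858379364, 0.32199999690055847], [0.37929999828338623, 0.2676999866962433], [0.4970000088214874, 0.30169999599456787], [0.4812999963760376, 0.35589998960494995]]
```

View pics/e.png

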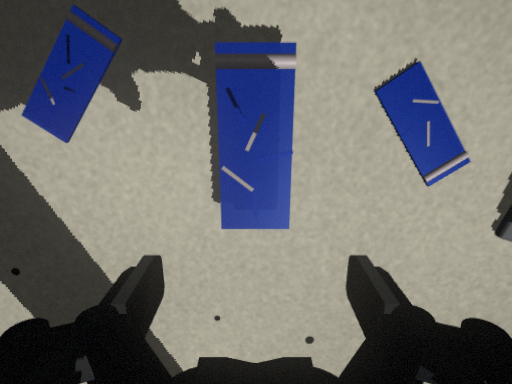

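The blue plate is centred between the fingers, with its rear edge at about row 229 and its bead at row 60. Its yaw matches the tool's, so I'll descend.

>>> carry_out --dp '[[0.001,0,0.02],[0.001,0,0.04],[0.001,0,0.06],[0.001,0,0.08],[0.001,0,0.1],[0.001,-0.001,0.11],[0.001,-0.001,0.116],[0.001,-0.001,0.116],[0.001,-0.001,0.116],[0.001,-0.001,0.116]]' --rot '[[0,0,0],[0,0,0],[0,0,0],[0,0,0],[0,0,0],[0,0,0],[0,0,0],[0,0,0],[0,0,0],[0,0,0]]'

```text
clock: 4.3
position: [0.4013, 0.3034, 0.0342]
eef_rot: [-3.111, -0.434, -0.003]
contact_force: [-0.5, 0.4, 0.5]
opening: 0.0855
gripper_force: 0.0
```

>>> carry_out --dp '[[-0.001,0,0.002],[-0.001,0,0.002],[-0.001,0,0.002],[-0.001,0,0.002],[-0.001,0,0.002],[-0.001,0,0.002],[-0.001,0,0.002],[-0.001,0,0.002],[-0.001,0,0.002],[-0.001,0,0.002]]' --rot '[[0,0,0],[0,0,0],[0,0,0],[0,0,0],[0,0,0],[0,0,0],[0,0,0],[0,0,0],[0,0,0],[0,0,0]]' --hand 0.5

```text
clock: 5.3
position: [0.3995, 0.3029, 0.0319]
eef_rot: [-3.111, -0.435, -0.0]
contact_force: [-1.4, -0.1, 6.3]
opening: 0.0544
gripper_force: 62.3
```

>>> carry_out --dp '[[0,0,-0.02],[0,0,-0.05],[0,0,-0.08],[0,0,-0.11],[0,0,-0.14],[0,0,-0.17],[0,0,-0.18],[0,0,-0.18],[0,0,-0.18],[0,0,-0.18]]' --rot '[[0,0,0],[0,0,0],[0,0,0],[0,0,0],[0,0,0],[0,0,0],[0,0,0],[0,0,0],[0,0,0],[0,0,0]]'

```text
clock: 6.3
position: [0.3985, 0.3021, 0.2094]
eef_rot: [3.11, 0.434, -0.006]
contact_force: [0.3, 0.2, -1.6]
opening: 0.0541
gripper_force: 63.8
```

```bash
cat > plan.py <<'E'
from m import *
O=np.array([.627,.0064,.129]);psi=np.radians(-1.8)
def bedR(psi=psi):
    x=np.array([C25*np.cos(psi),C25*np.sin(psi),S25]);y=np.array([-np.sin(psi),np.cos(psi),0]);return np.c_[x,y,np.cross(x,y)]
def rel(T,bx,by,bz,O=O,psi=psi):
    B=bedR(psi);Rt=B@np.diag([1,-1,-1]);p=O+B@[bx,by,bz]
    return p,T[:3,:3].T@(p-T[:3,3]),R.from_matrix(T[:3,:3].T@Rt).as_rotvec(degrees=True)
E
python3 - <<'E'
from plan import *
import pickle
s=manip.observe();f=grab_frame('wrist');pickle.dump((s,f),open('d3.pkl','wb'))
T=wpose(s);print(s['clock'],s['position'],s['opening'],s['joint_positions'],s['contact_force'],s['moment'])
C=np.array(f['T_tool_cam'])
h=cv2.cvtColor(f['img'],cv2.COLOR_RGB2HSV)
m=cv2.inRange(h,(108,120,50),(130,255,255));m[:,:190]=0;m[:,330:]=0
for cn in cv2.findContours(m,0,2)[0]:
    if cv2.contourArea(cn)>300:
        w=onz(f,C,cn.reshape(-1,2),-.002)[:,:2].astype(np.float32);print(cv2.boxPoints(cv2.minAreaRect(w)).round(4).tolist())
for a in((-.165,0,.04),(-.165,0,.009)):print(*[v.round(4) for v in rel(T,*a)])
E
```

```text
6.3 [0.39846953 0.30210691 0.2094111 ] 0.05410089127455458 [5.64196637e-01 2.42078398e-01 1.71538962e+00 2.89602667e-05
 1.18804189e+00 1.85750558e+00] [ 0.2749208   0.21355587 -1.5510865 ] [ 0.01345168  0.04521681 -0.00437549]
[[-0.026200000196695328, 0.026399999856948853], [-0.02590000070631504, -0.028300000354647636], [0.09290000051259995, -0.027699999511241913], [0.09260000288486481, 0.027000000700354576]]
[[0.10189999639987946, 0.02459999918937683], [0.1023000031709671, -0.02290000021457672], [0.10920000076293945, -0.02290000021457672], [0.1088000014424324, 0.02459999918937683]]
[0.4606 0.0116 0.0955] [-0.0194  0.2963  0.1143] [-3.7681 25.004  17.4386]
[0.4737 0.0112 0.0674] [-0.0068  0.3002  0.1423] [-3.7681 25.004  17.4386]
```

>>> carry_out --dp '[[-0.002,0.033,0.005],[-0.004,0.066,0.012],[-0.006,0.099,0.025],[-0.008,0.132,0.04],[-0.011,0.165,0.055],[-0.013,0.198,0.07],[-0.015,0.231,0.085],[-0.017,0.264,0.1],[-0.019,0.296,0.114],[-0.019,0.296,0.114]]' --rot '[[-0.5,3,2],[-1,6,4],[-1.5,9,6],[-1.9,12.5,8.7],[-2.4,16,11],[-2.9,19,13.3],[-3.4,22.5,15.7],[-3.8,25,17.4],[-3.8,25,17.4],[-3.8,25,17.4]]'

```text
clock: 7.35
position: [0.4609, 0.0111, 0.095]
eef_rot: [3.061, -0.053, 0.677]
contact_force: [0.5, -0.3, -1.2]
opening: 0.0541
gripper_force: 63.8
```

Run:
```python
from plan import *
import pickle
grab_frame('side');grab_frame('side');D={n:grab_frame(n) for n in('side','scene')};s=manip.observe();f=grab_frame('wrist');D['wrist']=f;pickle.dump((s,D),open('d4.pkl','wb'))
T=wpose(s);print(s['clock'],s['position'],s['joint_positions'])
B=bedR();print('bed coords',(B.T@(T[:3,3]-O)).round(4),'rot err',rel(T,0,0,0)[2])
cv2.imwrite('pics/f.png',np.vstack([cv2.resize(f['img'],(512,384)),np.hstack([cv2.resize(D['side']['img'][100:260,180:370],(256,216)),cv2.resize(D['scene']['img'][120:280,150:340],(256,216))])])[:,:,::-1])
```

```text
7.55 [0.46180367 0.01283539 0.09654136] [-0.08075506  0.24856083  2.27781841  0.1249149   0.17977029  1.40426493]
bed coords [-0.1635  0.0012  0.0404] rot err [-0.07970486 -0.05788519 -0.06264356]
```

View pics/f.png

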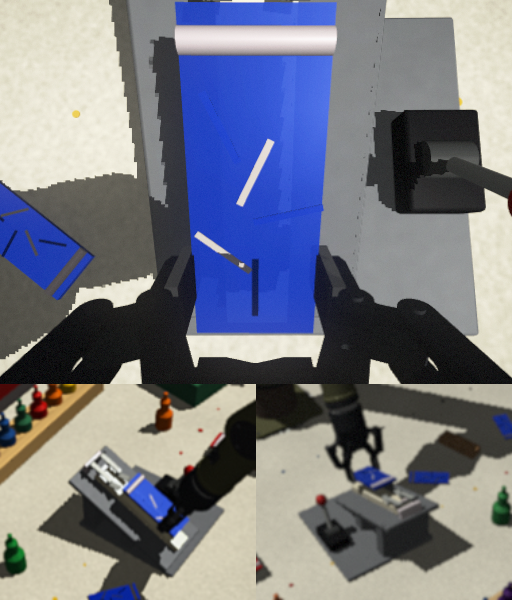

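The plate is held level above the bed. Grey face edges run from (110,0) to (155,290) on the left and (387,0) to (350,330) on the right. The plate edges are at 177 and 336 by the bead.

Run:
```python
from plan import *
import pickle
s,D=pickle.load(open('d4.pkl','rb'));f=D['wrist'];C=np.array(f['T_tool_cam'])
g=f['img'].astype(int)
for r in(6,30,60,90):
    print(r,[tuple(g[r,c]) for c in range(104,140,5)],[tuple(g[r,c]) for c in range(360,396,5)])
print('plate',onz(f,C,[[175,6],[335,6],[195,330],[317,330]],.008-.006).round(4).tolist())
```

```text
6 [(np.int64(226), np.int64(224), np.int64(203)), (np.int64(229), np.int64(226), np.int64(208)), (np.int64(90), np.int64(86), np.int64(80)), (np.int64(88), np.int64(86), np.int64(78)), (np.int64(86), np.int64(84), np.int64(75)), (np.int64(116), np.int64(119), np.int64(119)), (np.int64(132), np.int64(133), np.int64(134)), (np.int64(133), np.int64(133), np.int64(134))] [(np.int64(132), np.int64(133), np.int64(135)), (np.int64(130), np.int64(133), np.int64(134)), (np.int64(130), np.int64(131), np.int64(134)), (np.int64(131), np.int64(131), np.int64(135)), (np.int64(129), np.int64(131), np.int64(133)), (np.int64(147), np.int64(146), np.int64(145)), (np.int64(236), np.int64(233), np.int64(218)), (np.int64(231), np.int64(228), np.int64(211))]
30 [(np.int64(232), np.int64(229), np.int64(211)), (np.int64(234), np.int64(230), np.int64(215)), (np.int64(151), np.int64(147), np.int64(132)), (np.int64(89), np.int64(88), np.int64(81)), (np.int64(93), np.int64(92), np.int64(83)), (np.int64(89), np.int64(85), np.int64(82)), (np.int64(134), np.int64(137), np.int64(139)), (np.int64(131), np.int64(134)
[... 1307 characters left out ...]
.int64(236), np.int64(221)), (np.int64(140), np.int64(138), np.int64(123)), (np.int64(103), np.int64(100), np.int64(90)), (np.int64(99), np.int64(97), np.int64(88)), (np.int64(126), np.int64(126), np.int64(126))] [(np.int64(138), np.int64(140), np.int64(141)), (np.int64(138), np.int64(140), np.int64(140)), (np.int64(119), np.int64(120), np.int64(121)), (np.int64(133), np.int64(135), np.int64(136)), (np.int64(132), np.int64(136), np.int64(137)), (np.int64(133), np.int64(136), np.int64(136)), (np.int64(134), np.int64(138), np.int64(138)), (np.int64(136), np.int64(137), np.int64(139))]
plate [[0.1085, -0.0287, 0.002], [0.1085, 0.0267, 0.002], [-0.0287, -0.0298, 0.002], [-0.0287, 0.0289, 0.002]]
```

Run:
```python
from plan import *
import pickle
s,D=pickle.load(open('d4.pkl','rb'));f=D['wrist'];C=np.array(f['T_tool_cam'])
g=f['img'].astype(int)
# left edge: last column going right where blueness(b-r) flips from shadow (<-4) to grey (>=-1)
for r in range(5,130,12):
    d=cv2.blur((g[r,:,2]-g[r,:,0]).astype(np.float32).reshape(1,-1),(3,1))[0]
    c=[i for i in range(105,165) if d[i]<-4][-1]+1.5
    print(r,c,onz(f,C,[[c,r]],.0564)[0].round(4))
print(onz(f,C,[[385.5,6]],.0564)[0].round(4))
```

```text
5 127.5 [ 0.1208 -0.0641  0.0564]
17 128.5 [ 0.1156 -0.0643  0.0564]
29 130.5 [ 0.1102 -0.064   0.0564]
41 131.5 [ 0.1047 -0.0642  0.0564]
53 133.5 [ 0.0991 -0.0638  0.0564]
65 134.5 [ 0.0934 -0.064   0.0564]
77 135.5 [ 0.0875 -0.0642  0.0564]
89 137.5 [ 0.0815 -0.0639  0.0564]
101 138.5 [ 0.0754 -0.0641  0.0564]
113 140.5 [ 0.0691 -0.0637  0.0564]
125 141.5 [ 0.0626 -0.0639  0.0564]
[0.1204 0.0637 0.0564]
```

>>> carry_out --dp '[[-0.003,0.001,0.004],[-0.003,0.001,0.009],[-0.003,0.001,0.014],[-0.003,0.001,0.019],[-0.003,0.001,0.023],[-0.003,0.001,0.026],[-0.003,0.001,0.028],[-0.003,0.001,0.03],[-0.003,0.001,0.03],[-0.003,0.001,0.03]]' --rot '[[0,0,0],[0,0,0],[0,0,0],[0,0,0],[0,0,0],[0,0,0],[0,0,0],[0,0,0],[0,0,0],[0,0,0]]'

```text
clock: 8.6
position: [0.4735, 0.0114, 0.0719]
eef_rot: [3.063, -0.048, 0.678]
contact_force: [-0.3, 0.8, -0.4]
opening: 0.0539
gripper_force: 63.8
```

```bash
cat > st.py <<'E'
from plan import *
s=manip.observe();T=wpose(s);B=bedR()
print(s['clock'],'bed',(B.T@(T[:3,3]-O)).round(4),'Fbed',(B.T@np.array(s['contact_force'])).round(1),'M',(B.T@np.array(s['moment'])).round(2),'rot',rel(T,0,0,0)[2].round(2),'q',np.round(s['joint_positions'],2),s['opening'])
E
python3 st.py
```

```text
8.6 bed [-1.633e-01  1.000e-04  1.320e-02] Fbed [-0.5  0.8 -0.2] M [-0.    0.28  0.04] rot [-0.13  0.03 -0.02] q [-0.08  0.32  2.29  0.24  0.1   1.28] 0.05392227007215794
```

```bash
cat > fk.py <<'E'
import numpy as np,pickle
from scipy.optimize import least_squares
from plan import *
obs=[]
for n in('d0','d1','d2','d3','d4'):
    s=pickle.load(open(n+'.pkl','rb'))[0];obs.append((np.array(s['joint_positions']),wpose(s)))
s=manip.observe();obs.append((np.array(s['joint_positions']),wpose(s)))
Rx=lambda ax,a:R.from_rotvec(np.array(ax)*a).as_matrix()
X,Y,Z=np.eye(3)
def fk(q,p):
    h,a,L2,L3,o3,Lt=p[:6];q=q
    A=Rx(Z,q[0]);A2=A@Rx(Y,q[1]);A3=A2@Rx(Y,q[2]);A4=A3@Rx(Z,q[3]);A5=A4@Rx(Y,q[4]);A6=A5@Rx(Z,q[5])@Rx(Z,np.pi/2)
    return A@[a,0,h]+A2@[0,0,L2]+A3@[o3,0,L3]+A5@[0,0,Lt],A6
def res(p):return np.concatenate([fk(q,p)[0]-T[:3,3] for q,T in obs])
r=least_squares(res,[.3,0,.4,.4,0,.25]);p=r.x
def ik(pt,Rt,q0,p=p):
    lo=[-3.12,-1.05,.14,-1.42,.1,-2.68];hi=[3.12,2.28,2.33,4.57,2.73,2.68]
    g=lambda q:np.concatenate([(fk(q,p)[0]-pt)*10,.5*R.from_matrix(fk(q,p)[1].T@Rt).as_rotvec()])
    z=least_squares(g,np.clip(q0,np.array(lo)+1e-3,np.array(hi)-1e-3),bounds=(lo,hi));return z.x,z.fun
if __name__=='__main__':
    print(p.round(4),np.abs(r.fun).max())
    for q,T in obs: print(R.from_matrix(fk(q,p)[1].T@T[:3,:3]).magnitude())
    B=bedR();q0=obs[-1][0]
    for x in(-.163,-.155,-.145,-.135,-.12,-.108):
        for z in(.013,.009):
            q,e=ik(O+B@[x,0,z],B@np.diag([1,-1,-1]),q0+[0,0,-.02,0,.05,0]);print(x,z,q.round(3),np.abs(e[:3]).max()/10,np.abs(e[3:]).max()*2)
E
python3 fk.py
```

```text
[ 0.2138 -0.0193  0.6814  0.4307  0.1237  0.3904] 0.042270188476821895
3.5687022032531734e-16
7.299566404772604e-16
1.1832388838496224e-16
3.152310590727068e-16
2.1376174546379914e-16
9.34943513665689e-16
-0.163 0.013 [ 0.053  0.324  2.286 -0.355  0.103  2.001] 1.9770157733134397e-12 3.772160387014683e-11
-0.163 0.009 [ 0.054  0.334  2.284 -0.382  0.1    2.028] 1.8008381921216787e-05 0.003831176282553963
-0.155 0.013 [ 0.051  0.321  2.267 -0.287  0.123  1.93 ] 5.412337245047638e-16 1.2713797531713938e-15
-0.155 0.009 [ 0.051  0.331  2.269 -0.314  0.112  1.957] 1.5543122344752192e-15 1.8323214296141848e-14
-0.145 0.013 [ 0.049  0.317  2.244 -0.23   0.149  1.871] 1.1310397063368782e-15 2.035619081864846e-14
-0.145 0.009 [ 0.048  0.327  2.246 -0.247  0.138  1.888] 3.497202527569243e-15 4.454241886148738e-13
-0.135 0.013 [ 0.047  0.314  2.222 -0.191  0.174  1.83 ] 1.1102230246251565e-16 1.1601378523636737e-16
-0.135 0.009 [ 0.046  0.324  2.223 -0.203  0.163  1.841] 1.1102230246251565e-16 8.326672684688674e-17
-0.12 0.013 [ 0.044  0.31   2.188 -0.152  0.211  1.788] 1.1102230246251565e-16 1.9274078714772254e-16
-0.12 0.009 [ 0.043  0.32   2.189 -0.159  0.2    1.794] 4.0245584642661925e-16 1.9001220445093758e-13
-0.108 0.013 [ 0.041  0.309  2.161 -0.13   0.239  1.763] 2.220446049250313e-16 2.1789390398174136e-16
-0.108 0.009 [ 0.041  0.318  2.162 -0.135  0.229  1.768] 3.885780586188048e-16 2.5420838351014067e-16
```

>>> carry_out --dp '[[0.002,0,0],[0.005,0,0],[0.008,0,0],[0.011,0,0],[0.012,0,0],[0.012,0,0],[0.012,0,0],[0.012,0,0],[0.012,0,0],[0.012,0,0]]' --rot '[[0,0,0],[0,0,0],[0,0,0],[0,0,0],[0,0,0],[0,0,0],[0,0,0],[0,0,0],[0,0,0],[0,0,0]]'

```text
clock: 9.6
position: [0.4841, 0.0111, 0.0768]
eef_rot: [3.063, -0.048, 0.677]
contact_force: [-0.2, -0.9, -1.1]
opening: 0.0543
gripper_force: 63.8
```

```bash
python3 st.py
```

```text
9.6 bed [-0.1516  0.0002  0.0131] Fbed [-0.6 -0.9 -1. ] M [-0.03  0.33 -0.04] rot [-0.14  0.06 -0.01] q [-0.08  0.32  2.26  0.18  0.13  1.35] 0.054322126814228086
```

>>> carry_out --dp '[[0,0,0.001],[0,0,0.002],[0,0,0.003],[0,0,0.004],[0,0,0.0045],[0,0,0.005],[0,0,0.005],[0,0,0.005],[0,0,0.005],[0,0,0.005]]' --rot '[[0,0,0],[0,0,0],[0,0,0],[0,0,0],[0,0,0],[0,0,0],[0,0,0],[0,0,0],[0,0,0],[0,0,0]]'

```text
clock: 10.6
position: [0.4861, 0.011, 0.0729]
eef_rot: [3.062, -0.048, 0.679]
contact_force: [-5.1, -0.2, 9.5]
opening: 0.0539
gripper_force: 64.9
```

```bash
python3 st.py
```

```text
10.6 bed [-0.1515  0.0002  0.0088] Fbed [-0.6 -0.4 10.8] M [-0.26  0.29  0.04] rot [-0.13 -0.01 -0.01] q [-0.08  0.33  2.26  0.2   0.12  1.33] 0.053938719534675675
```

>>> carry_out --dp '[[0.003,0,-0.0005],[0.007,0,-0.0005],[0.011,0,-0.0005],[0.015,0,-0.0005],[0.019,0,-0.0005],[0.023,0,-0.0005],[0.027,0,-0.0005],[0.031,0,-0.0005],[0.034,0,-0.0005],[0.034,0,-0.0005]]' --rot '[[0,0,0],[0,0,0],[0,0,0],[0,0,0],[0,0,0],[0,0,0],[0,0,0],[0,0,0],[0,0,0],[0,0,0]]'

```text
clock: 11.6
position: [0.5103, 0.0108, 0.0842]
eef_rot: [3.068, -0.047, 0.658]
contact_force: [-11.7, 0.4, 4.5]
opening: 0.0542
gripper_force: 64.8
```

```bash
python3 st.py
python3 - <<'E'
from plan import *
import pickle
s=manip.observe();f=grab_frame('wrist');pickle.dump((s,f),open('d5.pkl','wb'));save('g.png',f)
E
```

```text
11.6 bed [-0.1248  0.0008  0.0088] Fbed [-8.7  0.   9. ] M [-0.21  1.64 -0.05] rot [-0.2   0.81 -0.  ] q [-0.08  0.32  2.18  0.1   0.21  1.43] 0.05419191608079638
```

View pics/g.png

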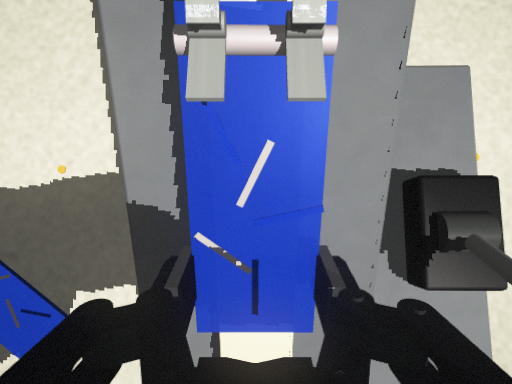

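The clips are riding on the bead at rows 10–55 and the plate hasn't slipped: its rear edge is still at row 331. I'll keep pushing.

>>> carry_out --dp '[[0.002,0,0],[0.004,0,0],[0.006,0,0],[0.008,0,0],[0.01,0,0],[0.011,0,0],[0.012,0,0],[0.012,0,0],[0.012,0,0],[0.012,0,0]]' --rot '[[0,0,0],[0,0,0],[0,0,0],[0,0,0],[0,0,0],[0,0,0],[0,0,0],[0,0,0],[0,0,0],[0,0,0]]'

```text
clock: 12.65
position: [0.5239, 0.0101, 0.0906]
eef_rot: [3.066, -0.047, 0.666]
contact_force: [-8.9, 1.1, 5.3]
opening: 0.0544
gripper_force: 64.8
```

```bash
python3 st.py
```

```text
12.65 bed [-0.1098  0.0005  0.0088] Fbed [-5.8  0.8  8.6] M [-0.23  1.15 -0.08] rot [-0.17  0.48 -0.01] q [-0.08  0.32  2.15  0.09  0.24  1.44] 0.05438203430136616
```

>>> carry_out --dp '[[0.001,0,0],[0.002,0,0],[0.003,0,0],[0.004,0,0],[0.005,0,0],[0.006,0,0],[0.006,0,0],[0.006,0,0],[0.006,0,0],[0.006,0,0]]' --rot '[[0,0,0],[0,0,0],[0,0,0],[0,0,0],[0,0,0],[0,0,0],[0,0,0],[0,0,0],[0,0,0],[0,0,0]]'

```text
clock: 13.65
position: [0.524, 0.0102, 0.0906]
eef_rot: [3.07, -0.047, 0.651]
contact_force: [-18.2, -2.4, 6.3]
opening: 0.054
gripper_force: 65.1
```

```bash
python3 st.py
python3 - <<'E'
from plan import *
import pickle
s=manip.observe();f=grab_frame('wrist');D=grab_frame('side');pickle.dump((s,f,D),open('d6.pkl','wb'))
a=cv2.resize(f['img'][0:120,150:360],None,fx=3,fy=3,interpolation=2);b=cv2.resize(D['img'][135:195,225:330],None,fx=6,fy=4,interpolation=2)
cv2.imwrite('pics/h.png',np.vstack([a,b])[:,:,::-1])
E
```

```text
13.65 bed [-0.1096  0.0005  0.0088] Fbed [-13.7  -3.   13.3] M [-0.7   2.12 -0.03] rot [-0.19  1.06 -0.  ] q [-0.08  0.32  2.15  0.08  0.26  1.45] 0.05402889054270263
```

View pics/h.png

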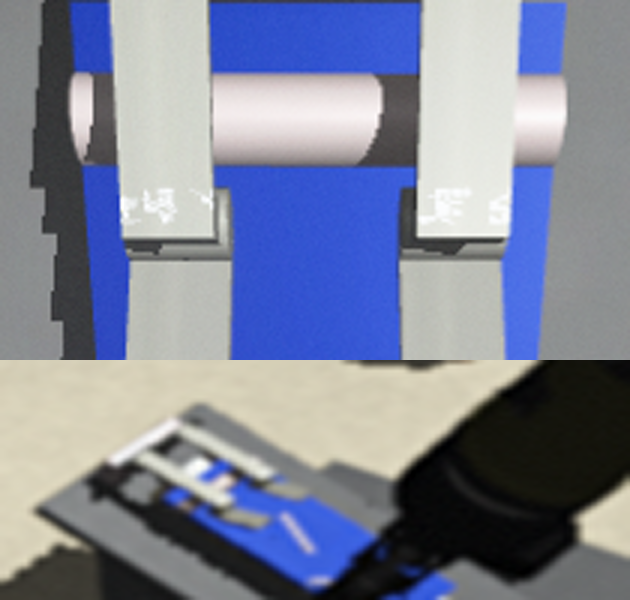

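The plate stopped at bed x -0.1096 while the force rose, and both clip feet sit behind the bead. It's home, so I'll relax the push, release and retreat.

>>> carry_out --dp '[[-0.002,0,0],[-0.004,0,0],[-0.006,0,-0.0005],[-0.006,0,-0.0005],[-0.006,0,-0.0005],[-0.006,0,-0.0005],[-0.006,0,-0.0005],[-0.006,0,-0.0005],[-0.006,0,-0.0005],[-0.006,0,-0.0005]]' --rot '[[0,0,0],[0,0,0],[0,0,0],[0,0,0],[0,0,0],[0,0,0],[0,0,0],[0,0,0],[0,0,0],[0,0,0]]'

```text
clock: 14.75
position: [0.5238, 0.0101, 0.0906]
eef_rot: [3.066, -0.047, 0.665]
contact_force: [-8.3, 0.4, 0.6]
opening: 0.0542
gripper_force: 64.2
```

>>> carry_out --dp '[[0,0,0],[0,0,0],[0,0,0],[0,0,0],[0,0,0],[0,0,0],[0,0,0],[0,0,0],[0,0,-0.005],[0,0,-0.01]]' --rot '[[0,0,0],[0,0,0],[0,0,0],[0,0,0],[0,0,0],[0,0,0],[0,0,0],[0,0,0],[0,0,0],[0,0,0]]' --hand 1

```text
clock: 15.75
position: [0.5231, 0.0098, 0.1018]
eef_rot: [3.063, -0.048, 0.677]
contact_force: [-0.4, 0.8, 0.8]
opening: 0.0851
gripper_force: 0.0
```

```bash
python3 st.py
```

```text
15.75 bed [-0.1057  0.0002  0.0193] Fbed [-0.   0.8  0.9] M [-0.03  0.14 -0.08] rot [-0.14  0.08 -0.01] q [-0.08  0.3   2.15  0.08  0.26  1.45] 0.08506460500364434
```

>>> carry_out --dp '[[0,0,-0.015],[0,0,-0.03],[0.007,0,-0.045],[0.014,0,-0.06],[0.021,0,-0.075],[0.028,0,-0.09],[0.035,0,-0.105],[0.042,0,-0.12],[0.045,0,-0.13],[0.045,0,-0.13]]' --rot '[[0,0,0],[0,0,0],[0,0,0],[0,0,0],[0,0,0],[0,0,0],[0,0,0],[0,0,0],[0,0,0],[0,0,0]]'

```text
clock: 16.75
position: [0.5101, 0.0099, 0.2409]
eef_rot: [3.061, -0.048, 0.684]
contact_force: [0.1, -0.4, 0.8]
opening: 0.0853
gripper_force: 0.0
```

Run:
```python
from plan import *
import pickle
grab_frame('side');s=manip.observe();f=grab_frame('wrist');D=grab_frame('side');pickle.dump((s,f,D),open('d7.pkl','wb'))
cv2.imwrite('pics/i.png',np.vstack([f['img'],cv2.resize(D['img'][120:210,220:340],(512,216),interpolation=2)])[:,:,::-1])
T=wpose(s);print(s['clock'],s['position'])
t=np.array([.425,-.117,.2]);psi_=np.radians(-1.8)
Rt=np.c_[[np.cos(psi_),np.sin(psi_),0],[np.sin(psi_),-np.cos(psi_),0],[0,0,-1]]
print((T[:3,:3].T@(t-T[:3,3])).round(4),R.from_matrix(T[:3,:3].T@Rt).as_rotvec(degrees=True).round(2))
```

```text
16.8 [0.50946782 0.00994063 0.23961495]
[-0.0896  0.1295  0.0015] [-1.300e-01 -2.508e+01  2.000e-02]
```

View pics/i.png

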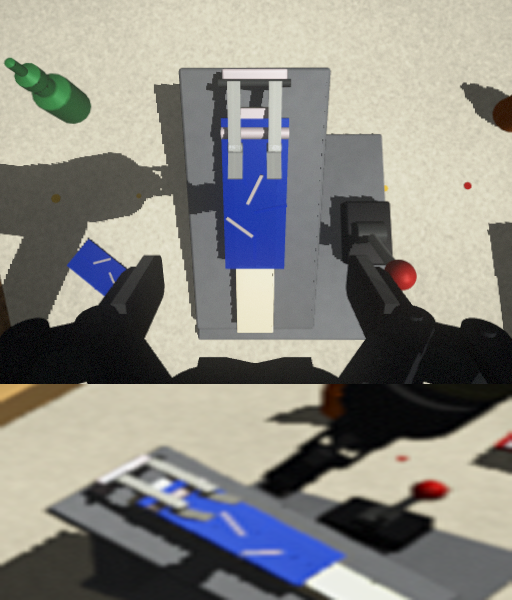

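The view shows the plate under both clips, with its lead edge at row 118 against the pinkish stop (rows 108–118) and the feet behind the bead. The strip's low end is at row 332. I'll check that distance and the ball.

Run:
```python
from plan import *
import pickle
s,f,D=pickle.load(open('d7.pkl','rb'));P=wpose(s)@np.array(f['T_tool_cam']);B=bedR();n=B[:,2]
def bx(uv,z):
    o=O+n*z;w=onbed(f,P,uv,o,psi);return ((w-O)@B).round(4)
print('lead',bx([[222,118],[289,118]],.006),'rear',bx([[224,268],[284,268]],.006),'low end',bx([[236,332],[273,332]],0),'stop top near edge',bx([[240,118.5]],.009))
h=cv2.cvtColor(f['img'],cv2.COLOR_RGB2HSV);m=cv2.inRange(h,(0,150,50),(6,255,255));m[:,:375]=0;m[:,425:]=0
ys,xs=np.nonzero(m);print('ball',xs.mean(),ys.mean(),onz(f,P,[[xs.mean(),ys.mean()]],.104))
```

```text
lead [[-0.0001  0.0281  0.006 ]
 [-0.0001 -0.0268  0.006 ]] rear [[-0.1399  0.0306  0.006 ]
 [-0.1399 -0.0267  0.006 ]] low end [[-0.2197  0.0209 -0.    ]
 [-0.2196 -0.0179 -0.    ]] stop top near edge [[-0.0003  0.0132  0.009 ]]
ball 403.1612284069098 274.99232245681384 [[ 0.49119865 -0.11608848  0.104     ]]
```

>>> carry_out --dp '[[-0.011,0.016,0],[-0.022,0.032,0],[-0.034,0.049,0],[-0.045,0.065,0],[-0.056,0.081,0],[-0.067,0.097,0],[-0.079,0.114,0],[-0.09,0.13,0],[-0.09,0.13,0],[-0.09,0.13,0]]' --rot '[[0,-3,0],[0,-6,0],[0,-9,0],[0,-12,0],[0,-15,0],[0,-18,0],[0,-21.5,0],[0,-25,0],[0,-25,0],[0,-25,0]]' --hand 0

```text
clock: 17.9
position: [0.4237, -0.1171, 0.1994]
eef_rot: [-3.138, 0.05, 0.002]
contact_force: [-0.4, 0.6, -0.0]
opening: -0.0001
gripper_force: 0.0
```

The plate is home: lead at bed x -0.1 mm, length and low end consistent. Next I'll lower behind the ball and push.

>>> carry_out --dp '[[0,0,0.015],[0,0,0.03],[0,0,0.045],[0,0,0.06],[0,0,0.075],[0,0,0.088],[0,0,0.092],[0,0,0.092],[0.01,0,0.092],[0.02,0,0.092]]' --rot '[[0,0,0],[0,0,0],[0,0,0],[0,0,0],[0,0,0],[0,0,0],[0,0,0],[0,0,0],[0,0,0],[0,0,0]]'

```text
clock: 18.9
position: [0.4453, -0.118, 0.1091]
eef_rot: [-3.14, 0.048, -0.002]
contact_force: [-0.4, -0.5, 0.6]
opening: 0.0002
gripper_force: 0.0
```

>>> carry_out --dp '[[0.01,0,0],[0.021,0,0],[0.032,0,0],[0.043,0,0],[0.054,0,0],[0.065,0,0],[0.076,0,0],[0.087,0,0],[0.096,0,0],[0.102,0,0]]' --rot '[[0,0,0],[0,0,0],[0,0,0],[0,0,0],[0,0,0],[0,0,0],[0,0,0],[0,0,0],[0,0,0],[0,0,0]]'

```text
clock: 19.9
position: [0.5423, -0.1207, 0.1076]
eef_rot: [-3.138, 0.046, 0.016]
contact_force: [-16.4, -2.0, 13.4]
opening: 0.0004
gripper_force: 8.4
```

>>> carry_out --dp '[[0.001,0,0],[0.002,0,0],[0.003,0,0],[0.003,0,0],[0.003,0,0],[0.003,0,0],[0.003,0,0],[0.003,0,0],[0.003,0,0],[0.003,0,0]]' --rot '[[0,0,0],[0,0,0],[0,0,0],[0,0,0],[0,0,0],[0,0,0],[0,0,0],[0,0,0],[0,0,0],[0,0,0]]'

```text
clock: 20.9
position: [0.5422, -0.1204, 0.1073]
eef_rot: [-3.138, 0.047, 0.022]
contact_force: [-13.2, -1.2, 7.7]
opening: 0.0003
gripper_force: 6.6
```

>>> carry_out --dp '[[-0.01,0,0],[-0.025,0,0],[-0.045,0,0],[-0.06,0,-0.01],[-0.075,0,-0.03],[-0.09,0,-0.05],[-0.1,0,-0.075],[-0.1,0,-0.1],[-0.1,0,-0.12],[-0.1,0,-0.12]]' --rot '[[0,0,0],[0,0,0],[0,0,0],[0,0,0],[0,0,0],[0,0,0],[0,0,0],[0,0,0],[0,0,0],[0,0,0]]'

```text
clock: 21.9
position: [0.4517, -0.1191, 0.2315]
eef_rot: [3.141, -0.048, 0.012]
contact_force: [0.3, -0.8, 0.2]
opening: 0.0001
gripper_force: 0.0
```

Run:
```python
from plan import *
s=manip.observe();f=grab_frame('wrist');D=grab_frame('side')
P=wpose(s)@np.array(f['T_tool_cam'])
for q,PP in((f,P),(D,D['pose'])):
    h=cv2.cvtColor(q['img'],cv2.COLOR_RGB2HSV);m=cv2.inRange(h,(0,150,50),(6,255,255));n,l,st,c=cv2.connectedComponentsWithStats(m)
    for i in range(1,n):
        if st[i,4]>20:
            w=onz(q,PP,[c[i]],.102)[0]
            if abs(w[1]+.118)<.06: print(st[i,4],c[i],w)
cv2.imwrite('pics/j.png',np.vstack([f['img'],cv2.resize(D['img'][120:210,220:340],(512,216),interpolation=2)])[:,:,::-1])
```

```text
1004 [246.54482072  42.80179283] [ 0.56628047 -0.11563118  0.102     ]
109 [209.3853211  114.78899083] [ 0.89785634 -0.11163088  0.102     ]
33 [298.45454545 153.        ] [ 0.56813246 -0.11902679  0.102     ]
```

View pics/j.png

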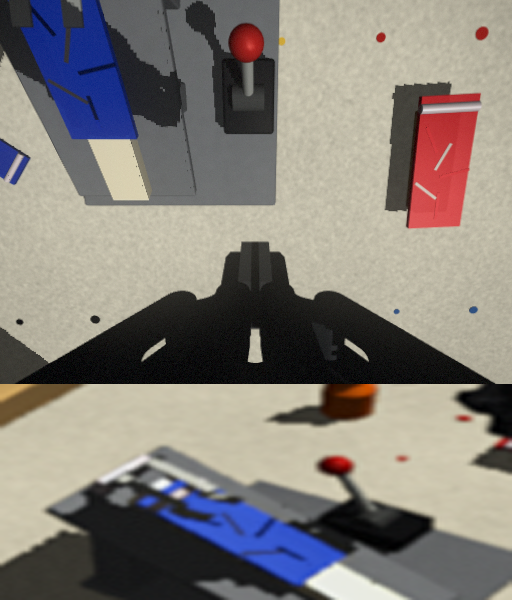

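The switch leans fully away, with the ball at x = 0.567 m, about 77 mm of travel. The plate is still home, the red plate is in place and the robot is clear, so I'll hand in.

```bash
python3 -c "
from cell import ticket;print(ticket.close_job())"
```

```text
the job is handed in; nothing more can be done
None
```

The blue plate is fully home under both clips and released, the lamp switch is flipped all the way over, and the job was handed in after about 22 s on the robot's clock, with the red plate and ink bottles never touched (the hand-in gave no verdict).

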